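# Close up the sample case: retainer flap, then lid

### The arm

A 7-joint arm with a two-finger parallel gripper is mounted at the origin on the work surface. World frame = base frame: x ahead of the robot, y to its left, z up, the work surface at z = 0. Lengths are in m, angles in rad, forces in N, time in s.
With the tool pointing down it reaches from about 0.35 to 0.9 m from the base axis. Payload 8.1 kg.
Tool frame: the origin (TCP) lies where the fingers leave the gripper's body, on its centre line; the fingertips stand 66 mm ahead of it and the grasp point (between the pads) lies 47 mm ahead of it (arm.tip_reach is the distance from the TCP to the fingertips, in m); z points along the fingers, y is the direction in which the jaws open and shut (so a half turn about z gives the same grasp; the last joint's range is limited). The gripper opens to 92 mm and grips with 3 to 60 N. Pads are 19 mm wide; open, the fingers measure 130 mm over their backs; the gripper's body (75 mm by 190 mm) begins 47 mm behind the grasp point.
Start: joints at [1.085, 0.434, 0.025, 1.573, -0.012, 1.134, -0.075], TCP at [0.233, -0.58, 0.292] pointing down, gripper open.
Joint ranges: [-2.62, 2.62], [-0.44, 2.09], [-1.27, 1.32], [0.08, 2.57], [-1.32, 4.46], [0.12, 2], [-2.74, 2.74]. Speed limits (rad/s): [2.22, 2.22, 3.01, 3.01, 3.14, 3.14, 3.14].

### API

Orientations are given as a rotation vector (axis times angle).
In Python, from cell import arm gives the robot as it stands.
- The arm moves only by the tool carry_out, never from a script. Its argument "plan" is a list of rows, each a list of 5 numbers: the shift along the world's x, y, z in cm, then the turn about the world's z in rad, then the finger opening in cm, from 0 to 9.18. In form: [[tx, ty, tz, spin, fingers], ...]. A call has 1 to 20 rows; each row is the pose to reach, as a shift and turn from the pose measured when the call began; what a row does not reach only later rows make up. A row lasts 1/10 s, in which the tool goes at most 50 mm and 8.59 degrees, less where a joint would pass 70% of its speed; a pose out of reach is approached as far as the arm can. A call with a gripper value outside its range is refused whole. The fingers move at their own pace and stop on an object; "squeeze" is the grip in N (left out, the last holds). Time passes only in rows, so rows that repeat a pose let the fingers close. It gives the time, the measured TCP pose, the force and the opening at its end, in the units of the state.
- arm.observe(): the state, without advancing time (a new reading comes with each control period).
- arm.get_image(name): name is "scene" or "top" or "wrist"; returns (picture, depth): 420x560x3 uint8, red, green, blue; 420x560 float32, m along the optical axis (not along the pixel's ray), 0 where there is no reading.
- arm.get_calibration(name): a dict with "intrinsics" (3x3 intrinsics, pixels), "rvec" (rotation vector, rad) and "tvec" (3), from world to camera coordinates, as OpenCV has them; the wrist camera has in their place "tool_from_camera" (4x4, takes a point from camera to tool coordinates, whose origin is the TCP and whose axes are the flange's). Camera axes: x right, y down, z forward; pixel columns grow to the right and rows downward; lengths in m; the calibration is good to about 2 mm. A picture is of the moment at which its call begins: read the wrist's pose just before it. get_calibration takes no time and is no camera call.
- arm.sign_off(): hands the job in, once; it reports no verdict.
The state is a dict: "clock": time; "joints": joint angles; "dq": joint speeds; "joint_efforts": joint torques, N m; "position": TCP position; "ee_rot": TCP orientation; "force": force on the tool from outside, world axes, zero at the start; "ft_torque": the same for the moment, N m; "width": opening from 0.0 (shut) to 1.0 (fully open).
Only numpy, scipy, OpenCV 4.12 (cv2) and the standard library are available. Lean on these libraries where they do the work, as an engineer would, in place of code of your own. Each camera call takes 0.05 s, during which the arm holds its last target. There are 200 camera calls.

### The job

Close up the sample case on the bench for transport: first push the upright white retaining flap down until it lies flat over the bottle caps, and only then push the case's lid over until it is fully shut. Just push, without shoving the case along or lifting it, and leave the two sample bottles and the wash bottle standing where they are.

Things in the scene. Friction and masses are not known exactly. Their poses are not given: they have to be found in the camera images.
- case: Open aluminium case, 280 (its x) x 220 (its y) x 85 mm high, walls 6 mm, 4 kg, loose on the bench. Origin: centre of its underside, z up. Bottle caps in foam inside reach 58 mm height. The lid is hinged on top of its +y wall, the flap just inside its -y wall; both hinges run along its x. Look-only latches and a handle stand out up to 16 mm from the -y wall.
- lid (a joint): Lid angle, rad: 0 = fully shut, level on the rim; 1.57 = upright; more = leaning outwards (to the case's +y); stop at 1.9. Starts between 1.5 and 1.8. Stiff friction hinge (0.56 N m): it stays at any angle where it is left and must be pushed all the way, with about 3 to 4 N at 150 mm from the hinge.
- lid_hinge (a point): Middle of the lid's hinge line: 110 mm to +y of the case's centre, 86 mm above the bench. The lid is a flat plate, 280 mm along the hinge, 220 mm from hinge to free edge, 12 mm thick. The hinge line lies on its inner face; its outer face is 98 mm above the bench when shut. Axes turn with the lid: -y points from hinge to free edge, z out of the outer face.
- lid_edge (a point): Middle of the lid's free edge, half-way through its thickness, 220 mm from the hinge line.
- flap (a joint): Flap angle, rad: 0 = fully down, level; 1.57 = upright; more = leaning outwards (to the case's -y); stop at 1.75. Starts between 1.4 and 1.7. Stiff friction hinge (0.16 N m): it stays at any angle where it is left and must be pushed all the way, with about 1.5 N at 110 mm from the hinge.
- flap_hinge (a point): Middle of the flap's hinge line: 98 mm to -y of the case's centre, 66 mm above the bench. The flap is a flat white plate, 240 mm along the hinge, 170 mm from hinge to free edge, 5 mm thick. The hinge line lies on its inner face; its outer face is 71 mm above the bench when down. Axes turn with the flap: y points from hinge to free edge, z out of the outer face.
- flap_edge (a point): Middle of the flap's free edge, half-way through its thickness, 170 mm from the hinge line.
- sample_a_center (a point): Bystander: loose white capped sample bottle, 40 mm wide, 85 mm high; this point is its centre, half-way up. Leave it alone.
- sample_b_center (a point): Bystander: second bottle like sample_a, same size; its centre, half-way up. Leave it alone.
- wash_bottle_center (a point): Bystander: loose white wash bottle, 68 mm wide, 128 mm high with a look-only spout up to 165 mm; this point is on its axis 64 mm above its foot. It stands beyond the lid side of the case. Leave it alone.

How it is judged:
By the outcome, as a careful person would: the job done as asked, in the order asked, and still so for the second after the job is handed in, with the robot touching nothing.
It also fails if it takes over 56 s, if anything falls off the work surface, if the arm or the gripper's body presses on something with over 40 N, if the wrist force passes 120 N, or if a joint passes its speed limit or range.

## Working session

There is one attempt and no reset: what is moved stays moved. The work goes in short steps, Python scripts to look and compute and a tool call to move; the robot and the scene stay as the last step left them, time stands still between calls to the robot, and variables do not carry over. Pictures are saved under pics/ and viewed, about 8 in all and at most 12, crops included, and the job is handed in when it is done.

Besides the shell and the picture viewer there is one more tool, called as name([rows], argument=value, ...), one row to a line, values as JSON. carry_out: Moves the arm, as the interface text tells. Its arguments: {"type":"object","properties":{"plan":{"type":"array"},"squeeze":{"type":"number"}},"required":["plan"]}

```bash
mkdir -p pics; ls; cat > h.py <<'E'
import numpy as np, cv2
from cell import arm
def cam(n):
    c=arm.get_calibration(n); R=cv2.Rodrigues(np.array(c["rvec"],float))[0]
    return np.array(c["intrinsics"]),R,np.array(c["tvec"],float).ravel()
def grab(n,f):
    im,d=arm.get_image(n); cv2.imwrite(f"pics/{f}.png",im[:,:,::-1]); np.save(f"pics/{f}.npy",d); return im,d
def cloud(n,d):
    K,R,t=cam(n); v,u=np.mgrid[:d.shape[0],:d.shape[1]]
    p=np.stack([(u-K[0,2])/K[0,0]*d,(v-K[1,2])/K[1,1]*d,d],-1)
    P=(p-t)@R; P[d<=0]=np.nan; return P
E
python3 - <<'E'
from h import *
a=grab("scene","s1")[0]; b=grab("top","t1")[0]
for n in("scene","top"):
    K,R,t=cam(n); print(n,-R.T@t, R[2])
print(arm.observe())
E
```

```text
pics
scene [ 0.97882561 -0.48425333  0.66363784] [-0.4856436   0.6042605  -0.63167994]
top [0.46380335 0.06725826 1.26321857] [ 0.06141853 -0.00270824 -0.99810843]
{'clock': 0.1, 'joints': array([ 1.08539107,  0.43518871,  0.0249916 ,  1.57401037, -0.01162628,
        1.13399459, -0.07509688]), 'dq': array([ 0.00152505, -0.00054891, -0.00082583, -0.00296949,  0.00091782,
        0.00107076, -0.00094306]), 'joint_efforts': array([ 2.47520133e-03, -6.69132400e+01,  9.87754092e-01, -3.15147221e+01,
       -6.04642765e-02,  3.74798756e-02,  1.00765340e-04]), 'position': array([ 0.23327134, -0.5794398 ,  0.29149994]), 'ee_rot': array([-3.08287338e+00, -5.97232959e-01,  6.13345836e-04]), 'force': array([ 0.48522447, -0.98016382,  0.70064804]), 'ft_torque': array([-0.00145274, -0.02972381, -0.00479676]), 'width': 1.000358186381769}
```

View pics/s1.png

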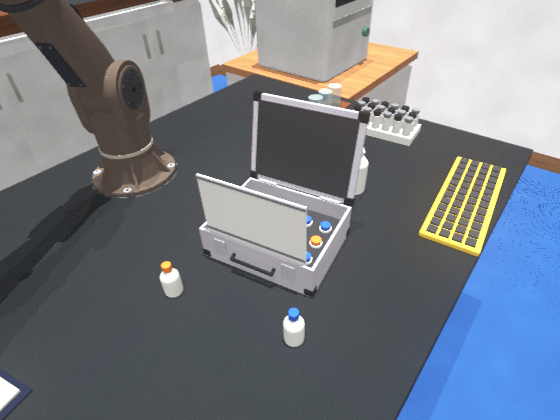

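View pics/t1.png

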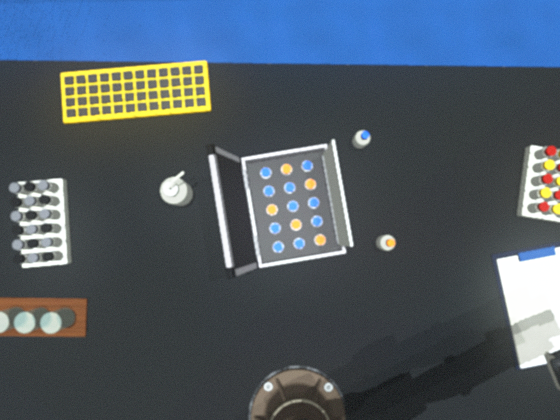

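The scene shows the open case mid-bench, with its lid on the far (+y) side and the flap on the near (-y) side. In the top view the case spans about (243-350, 145-265), with sample bottles at (362,139) and (387,243) and the wash bottle at (177,190). Next I'll measure poses from depth.

```bash
cat >> h.py <<'E'
def fitcase(P,show=True):
    # P top cloud
    m=(P[...,2]>0.078)&(P[...,2]<0.092)&(P[...,0]>.25)&(P[...,0]<.75)&(abs(P[...,1])<.3)
    return P[m]
E
python3 - <<'E'
from h import *
K,R,t=cam("top")
d=np.load("pics/t1.npy"); P=cloud("top",d); im=cv2.imread("pics/t1.png")
print("bench z",np.nanmedian(P[300:340,200:240,2]))
for n,(u,v) in dict(NWi=(243,157),NE=(327,146),SW=(259,265),SE=(345,252)).items(): 
    r=R.T@np.array([(u-K[0,2])/K[0,0],(v-K[1,2])/K[1,1],1]); c=-R.T@t
    print(n,c+r*(0.085-c[2])/r[2], P[v,u])
Q=fitcase(P); vis=np.zeros(d.shape,np.uint8); vis[(P[...,2]>.078)&(P[...,2]<.092)]=255
nl,lab,st,ce=cv2.connectedComponentsWithStats(vis)
for i in range(1,nl):
    if st[i,4]>15: print("z85 comp",st[i])
hi=(np.nan_to_num(P[...,2])*800).clip(0,255).astype(np.uint8)
cv2.imwrite("pics/h1.png",np.hstack([cv2.resize(vis[120:290,150:420],None,fx=1.45,fy=3.0,interpolation=0),cv2.resize(hi[120:290,150:420],None,fx=1.45,fy=3.0,interpolation=0)]))
# bystanders
for n,(u,v,r) in dict(a=(387,243,14),b=(362,139,14),w=(177,190,20)).items():
    S=P[v-r:v+r,u-r:u+r].reshape(-1,3); S=S[S[:,2]>.03]; print(n,np.median(S,0),S.min(0),S.max(0))
# lid/flap regions from scene cloud
ds=np.load("pics/s1.npy"); PS=cloud("scene",ds)
for n,(a,b,c,e) in dict(lid=(115,180,270,345),flap=(200,240,215,290)).items():
    S=PS[a:b,c:e].reshape(-1,3); S=S[~np.isnan(S[:,0])]
    mu=np.median(S,0); S=S[np.linalg.norm(S-mu,axis=1)<.15]
    for _ in range(3):
        mu=S.mean(0); nn=np.linalg.svd(S-mu,full_matrices=False)[2][2]; S=S[abs((S-mu)@nn)<.006]
    print(n,len(S),mu,nn,"tilt",np.arcsin(nn[2]),"yaw of normal",np.arctan2(nn[1],nn[0]))
E
```

```text
bench z 0.00020317396659286005
NWi [0.66981493 0.14950701 0.085     ] [ 0.68541863  0.15573669 -0.00424047]
NE [ 0.70066564 -0.06406787  0.085     ] [ 0.68355964 -0.0545836   0.17008995]
SW [0.39708038 0.10509485 0.085     ] [0.39699938 0.10514078 0.08356964]
SE [ 0.43200339 -0.11059263  0.085     ] [ 0.42964173 -0.12380092 -0.0025017 ]
z85 comp [360 131   9   8  51]
z85 comp [240 144 105 123 774]
z85 comp [544 146  12  10  93]
z85 comp [542 159  12  11  95]
z85 comp [555 162   5  10  32]
z85 comp [540 173  13  11  92]
z85 comp [554 176   6  10  45]
z85 comp [ 23 181  13  11  96]
z85 comp [ 37 180  13  11  94]
z85 comp [177 180  11  23  45]
z85 comp [  9 182  13  11  93]
z85 comp [538 187  13  11  94]
z85 comp [552 190   8  10  63]
z85 comp [ 24 195  12  11  98]
z85 comp [ 38 194  13  10  90]
z85 comp [  9 197  13  10  97]
z85 comp [536 201  24  13 177]
z85 comp [ 10 209  27  12 185]
z85 comp [ 39 208  12  11  97]
z85 comp [ 40 222  12  11  94]
z85 comp [ 11 225  13  11 100]
z85 comp [ 25 224  12  10  87]
z85 comp [ 41 237  13  10 100]
z85 comp [ 12 239  13  11  92]
z85 comp [ 26 238
[... 187 characters left out ...]
 23  22 382]
z85 comp [ 40 312  23  21 378]
z85 comp [270 395  54  23 131]
a [ 0.45828159 -0.21770182  0.05954935] [ 0.43962734 -0.24287259  0.03041364] [ 0.47630507 -0.20361063  0.08979694]
b [ 0.72742653 -0.1546995   0.05888997] [ 0.71276751 -0.17757959  0.03024665] [ 0.75130296 -0.13921263  0.09013105]
w [0.57998897 0.31358914 0.10267529] [0.5499663  0.28810869 0.0307443 ] [0.62211354 0.35755762 0.16902782]
lid 4846 [0.53714371 0.15456959 0.19992438] [ 0.17271916 -0.96140287  0.21417895] tilt 0.21585119748468132 yaw of normal -1.393039266700677
flap 2943 [ 0.57109285 -0.08200036  0.1616295 ] [ 0.17759547 -0.98399372 -0.01470392] tilt -0.014704451483480237 yaw of normal -1.3922342762333033
```

View pics/h1.png

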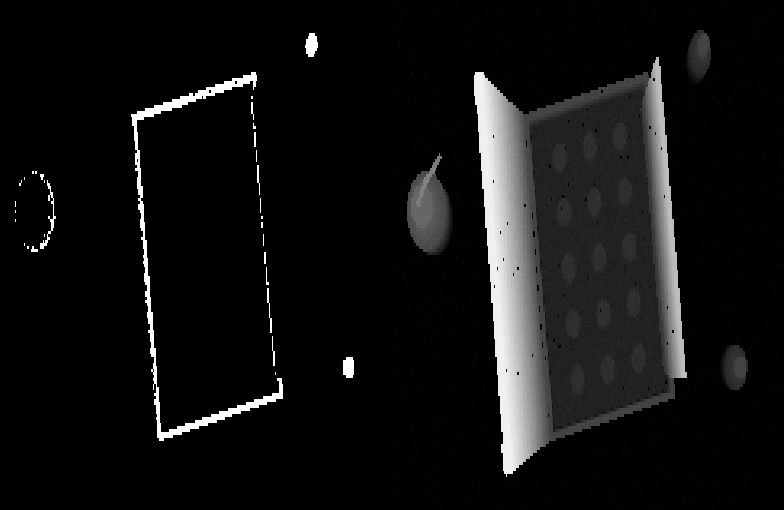

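carry_out([
  [4,5,2,0.15,0],
  [8,10,2,0.3,0],
  [12,15,2,0.45,0],
  [15,19,2,0.6,0],
  [18,23,2,0.75,0],
  [21,27,2,0.88,0],
  [24,31,2,1.0,0],
  [27,34,2,1.12,0],
  [30,37,2,1.24,0],
  [32,40,2,1.37,0],
  [34.5,43.8,2,1.37,0],
  [34.5,43.8,2,1.37,0],
  [34.5,43.8,0,1.37,0],
  [34.5,43.8,-3.5,1.37,0],
  [34.5,43.8,-3.5,1.37,0],
  [34.5,43.8,-3.5,1.37,0],
], squeeze=20)

```text
clock: 1.7
position: [0.5778, -0.1417, 0.2565]
ee_rot: [-2.009, -2.412, 0.003]
force: [0.7, -0.4, 1.5]
width: 0.004
```

```bash
python3 - <<'E'
from h import *
grab("scene","s2"); o=arm.observe(); print(o["clock"],o["position"],o["force"],o["joints"]); print(cv2.Rodrigues(o["ee_rot"])[0].round(3))
E
```

```text
1.75 [ 0.57852124 -0.1417295   0.25755122] [-0.08897256 -0.07535419  0.20966321] [ 0.45087623  0.45744371 -0.42754488  1.66405112  0.21118859  1.06680518
  0.14092054]
[[-0.18   0.984 -0.001]
 [ 0.984  0.18  -0.   ]
 [-0.    -0.001 -1.   ]]
```

View pics/s2.png

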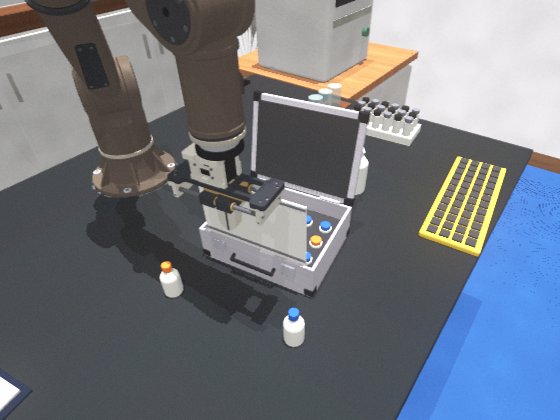

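The closed fingers are just outside the flap, near (228,215), with the body above the flap's edge, and nothing has been disturbed. I'll start pushing the flap.

carry_out([
  [-0.4,2,0,0,0],
  [-0.7,4,0,0,0],
  [-0.9,4.9,0,0,0],
  [-1.1,6,-0.3,0,0],
  [-1.3,7.1,-0.65,0,0],
  [-1.5,8.2,-0.9,0,0],
  [-1.7,9.4,-1.2,0,0],
  [-1.9,10.5,-1.7,0,0],
  [-2.1,11.5,-2.2,0,0],
  [-2.25,12.5,-2.9,0,0],
  [-2.4,13.4,-3.6,0,0],
  [-2.4,13.4,-3.6,0,0],
])

```text
clock: 2.95
position: [0.5537, -0.0059, 0.2203]
ee_rot: [-2.007, -2.414, 0.002]
force: [0.4, 0.4, 0.2]
width: 0.006
```

```bash
python3 - <<'E'
from h import *
grab("scene","s3"); o=arm.observe(); print(o["clock"],o["position"],o["force"])
E
```

```text
3.0 [ 0.55408428 -0.00690643  0.2209043 ] [ 0.00052103  0.00136044 -0.1701168 ]
```

View pics/s3.png

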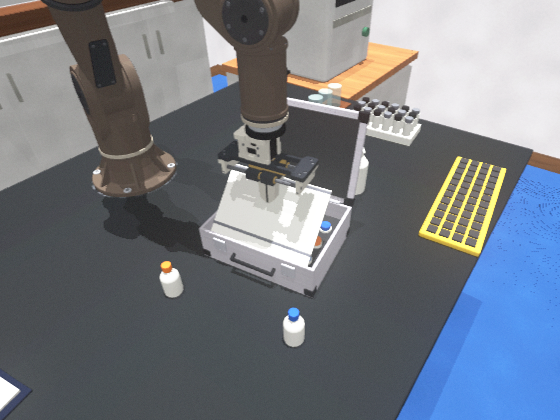

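The flap is at about 45° with the fingers on its outer face near (267,195). The case and bottles haven't moved. I'll continue.

carry_out([
  [-0.15,0.8,-0.9,0,0],
  [-0.3,1.6,-1.8,0,0],
  [-0.4,2.2,-2.8,0,0],
  [-0.5,2.8,-3.8,0,0],
  [-0.6,3.2,-4.9,0,0],
  [-0.65,3.6,-6.1,0,0],
  [-0.7,3.8,-7.2,0,0],
  [-0.7,3.9,-8.0,0,0],
  [-0.7,3.9,-8.5,0,0],
  [-0.7,3.9,-8.8,0,0],
  [-0.7,3.9,-8.8,0,0],
])

```text
clock: 4.1
position: [0.5467, 0.0325, 0.1362]
ee_rot: [-2.009, -2.415, 0.003]
force: [-16.5, -1.4, 46.0]
width: 0.003
```

```bash
python3 - <<'E'
from h import *
o=arm.observe(); print(o["clock"],o["position"],o["force"])
E
```

```text
4.1 [0.54672701 0.03247746 0.13615735] [-16.54610701  -1.4063066   45.97377432]
```

The flap is against its stop: 46 N at tip height 0.070. I'll lift off and check.

carry_out([
  [0,0,0.5,0,0],
  [0,0,1,0,0],
  [0,0,4,0,0],
  [0,0,9,0,0],
  [0,0,14,0,0],
  [0,0,19,0,0],
  [0,0,24,0,0],
  [0,-4,28,0,0],
  [0,-8,28,0,0],
  [0,-12,28,0,0],
  [0,-16,28,0,0],
  [0,-20,28,0,0],
  [0,-20,28,0,0],
])

```text
clock: 5.4
position: [0.5458, -0.175, 0.4151]
ee_rot: [2.021, 2.405, -0.009]
force: [-0.1, 0.7, 0.7]
width: 0.003
```

```bash
python3 - <<'E'
from h import *
grab("scene","s4"); grab("top","t4")
a=cv2.imread("pics/s4.png");b=cv2.imread("pics/t4.png")
cv2.imwrite("pics/c4.png",np.hstack([a[80:360,140:440],b[80:360,140:440]]))
PS=cloud("top",np.load("pics/t4.npy"))
def plane(S):
    S=S.reshape(-1,3); S=S[~np.isnan(S[:,0])]
    mu=np.median(S,0); S=S[np.linalg.norm(S-mu,axis=1)<.2]
    for _ in range(4):
        mu=S.mean(0); nn=np.linalg.svd(S-mu,full_matrices=False)[2][2]; S=S[abs((S-mu)@nn)<.006]
    return len(S),mu,nn
c=cloud("scene",np.load("pics/s4.npy")); q=np.array([.549,.02]);
y=(c[...,:2]-q)@np.array([-.178,.984]); x=(c[...,:2]-q)@np.array([.984,.178])
print("flap",plane(c[(abs(x)<.11)&(y>-.08)&(y<.06)&(c[...,2]<.13)]))
print("lid",plane(c[(abs(x)<.1)&(y>.1)&(y<.2)&(c[...,2]>.12)&(c[...,2]<.28)]))
o=arm.observe(); print(o["clock"],o["position"],o["force"])
E
```

```text
flap (3924, array([0.55645343, 0.00694747, 0.07176774]), array([-1.29976399e-05, -2.86312484e-03, -9.99995901e-01]))
lid (5242, array([0.52895261, 0.15389204, 0.20354356]), array([ 0.17218402, -0.96117694,  0.21561899]))
5.5 [ 0.54653592 -0.1687862   0.41550665] [-0.25237081  0.33523539 -0.33152043]
```

View pics/c4.png

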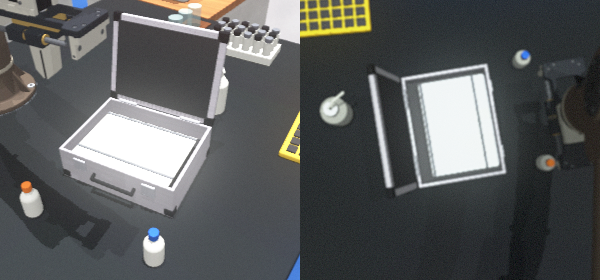

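The flap lies flat: its outer face is at 0.0718 m and tilted about 0.003 rad. The case, lid and bottles are unmoved. Next I'll go over and behind the lid.

carry_out([
  [0,4,1,0,0],
  [-0.5,8.5,1,0,0],
  [-1,13,1,0,0],
  [-1.5,17.5,1,0,0],
  [-2,22,1,0,0],
  [-2.5,26.5,1,0,0],
  [-3,31,1,0,0],
  [-3.5,35.5,1,0,0],
  [-3.5,39.6,1,0,0],
  [-3.5,39.6,1,0,0],
  [-3.5,39.6,1,0,0],
  [-3.5,39.6,1,0,0],
])

```text
clock: 6.7
position: [0.5115, 0.2267, 0.4254]
ee_rot: [-2.012, -2.412, 0.005]
force: [0.2, -0.1, 0.5]
width: 0.008
```

carry_out([
  [0,0,-3,0,0],
  [0,0,-6,0,0],
  [0,0,-9,0,0],
  [0,0,-10.4,0,0],
  [0,0,-10.4,0,0],
  [0,0,-10.4,0,0],
])

```text
clock: 7.3
position: [0.512, 0.2265, 0.3225]
ee_rot: [-2.014, -2.411, 0.003]
force: [-0.4, -0.4, 1.2]
width: 0.002
```

```bash
python3 - <<'E'
from h import *
grab("scene","s5"); o=arm.observe(); p=o["position"]; print(o["clock"],p,o["force"],o["joints"])
q=p[:2]-[.549,.02]; print("case",q@[.984,.178],q@[-.178,.984])
E
```

```text
7.35 [0.51214435 0.2268405  0.32289982] [-0.31818464 -0.75205154  0.59578636] [-0.08190585  0.36953829 -0.58377894  1.65233532  0.21679098  1.18599345
 -0.53723454]
case 0.0005516466029159991 0.21009135775220728
```

View pics/s5.png

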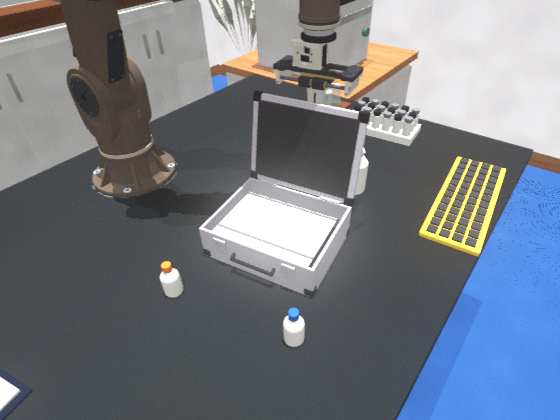

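The fingers are behind the lid near (315,100), above and clear of the wash bottle. I'll push the lid along its arc.

carry_out([
  [0.3,-2,0,0,0],
  [0.6,-3.4,0,0,0],
  [0.8,-4.5,0,0,0],
  [1.0,-5.6,0.2,0,0],
  [1.2,-6.7,0.3,0,0],
  [1.4,-7.7,0.4,0,0],
  [1.6,-8.7,0.4,0,0],
  [1.75,-9.7,0.4,0,0],
  [1.9,-10.6,0.4,0,0],
  [2.1,-11.7,0.2,0,0],
  [2.3,-12.9,0,0,0],
  [2.5,-14,-0.3,0,0],
  [2.7,-15.1,-0.8,0,0],
  [2.9,-16.2,-1.2,0,0],
  [3.1,-17.2,-1.7,0,0],
  [3.1,-17.2,-1.7,0,0],
])

```text
clock: 8.95
position: [0.5431, 0.0524, 0.3047]
ee_rot: [-2.016, -2.409, 0.005]
force: [-0.8, 0.3, 0.5]
width: 0.0
```

```bash
python3 - <<'E'
from h import *
grab("scene","s6"); o=arm.observe(); p=o["position"]; print(o["clock"],p,o["force"])
q=p[:2]-[.549,.02]; print("case",q@[.984,.178],q@[-.178,.984])
E
```

```text
9.0 [0.54303748 0.05341357 0.30523447] [-0.00901794  0.87603355  0.72619098]
case 8.0499330556956e-05 0.03394027793735722
```

View pics/s6.png

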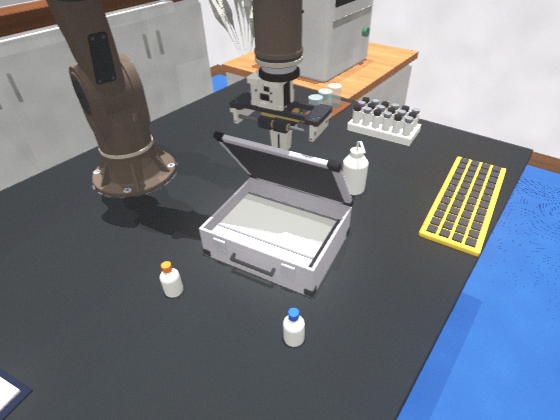

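The lid is about 57° up and following the push, and the wash bottle stands clear at (355,170). I'll finish the arc.

carry_out([
  [0.25,-1.4,-0.9,0,0],
  [0.5,-2.7,-1.9,0,0],
  [0.7,-3.9,-3.1,0,0],
  [0.9,-5.1,-4.4,0,0],
  [1.0,-5.8,-5.4,0,0],
  [1.15,-6.4,-6.4,0,0],
  [1.25,-6.9,-7.4,0,0],
  [1.35,-7.4,-8.5,0,0],
  [1.4,-7.8,-9.6,0,0],
  [1.5,-8.2,-10.7,0,0],
  [1.5,-8.4,-11.5,0,0],
  [1.55,-8.6,-12.4,0,0],
  [1.6,-8.7,-13.2,0,0],
  [1.6,-8.8,-13.8,0,0],
  [1.6,-8.8,-14.2,0,0],
  [1.6,-8.8,-14.35,0,0],
  [1.6,-8.8,-14.35,0,0],
])

```text
clock: 10.7
position: [0.559, -0.0345, 0.1636]
ee_rot: [2.015, 2.409, -0.005]
force: [-7.6, -1.2, 23.3]
width: 0.008
```

```bash
python3 - <<'E'
from h import *
o=arm.observe(); p=o["position"]; print(o["clock"],p,o["force"])
E
```

```text
10.7 [ 0.55902656 -0.03451253  0.16362026] [-7.57797403 -1.21613346 23.27827356]
```

The lid is against its stop: 23 N at tip height 0.098. I'll retreat and check.

carry_out([
  [0,0,0.5,0,0],
  [0,0,1,0,0],
  [0,0,4,0,0],
  [0,0,9,0,0],
  [0,0,14,0,0],
  [0,0,19,0,0],
  [0,0,24,0,0],
  [0,-4,25,0,0],
  [0,-8,25,0,0],
  [0,-12,25,0,0],
  [0,-16,25,0,0],
  [0,-20,25,0,0],
  [0,-20,25,0,0],
  [0,-20,25,0,0],
  [0,-20,25,0,0],
])

```text
clock: 12.2
position: [0.5593, -0.2332, 0.4136]
ee_rot: [2.013, 2.411, -0.004]
force: [0.3, 0.4, 0.9]
width: 0.005
```

```bash
python3 - <<'E'
from h import *
grab("scene","s7"); grab("top","t7")
a=cv2.imread("pics/s7.png");b=cv2.imread("pics/t7.png")
cv2.imwrite("pics/c7.png",np.hstack([a[80:360,140:440],b[80:360,140:440]]))
c=cloud("scene",np.load("pics/s7.npy")); q=np.array([.549,.02])
y=(c[...,:2]-q)@np.array([-.178,.984]); x=(c[...,:2]-q)@np.array([.984,.178])
S=c[(abs(x)<.12)&(abs(y)<.09)&(c[...,2]<.2)&(c[...,2]>.05)]
mu=S.mean(0); n=np.linalg.svd(S-mu,full_matrices=False)[2][2]; print("lid",len(S),mu,n,np.ptp(S[:,2]))
m=(c[...,2]>.085)&(c[...,2]<.12)&(abs(x)<.17)&(abs(y)<.14)
print("centre est",cv2.minAreaRect(c[m][:,:2].astype(np.float32)))
T=cloud("top",np.load("pics/t7.npy")); 
yt=(T[...,:2]-q)@np.array([-.178,.984]); xt=(T[...,:2]-q)@np.array([.984,.178])
m=(T[...,2]>.085)&(T[...,2]<.12)&(abs(xt)<.17)&(abs(yt)<.14); print(cv2.minAreaRect(T[m][:,:2].astype(np.float32)))
for n,(u,v,r) in dict(a=(387,243,14),b=(362,139,14),w=(177,190,20)).items():
    S=T[v-r:v+r,u-r:u+r].reshape(-1,3); S=S[S[:,2]>.03]; print(n,np.median(S,0),S.max(0))
o=arm.observe(); print(o["clock"],o["position"],o["force"])
E
```

```text
lid 5458 [0.55628556 0.01466792 0.09889497] [-1.25045534e-04 -6.04241282e-04 -9.99999810e-01] 0.007575283580712119
centre est ((0.5519430637359619, 0.01996900886297226), (0.28169330954551697, 0.22486542165279388), 10.134263038635254)
((0.5497977137565613, 0.02401302009820938), (0.281494677066803, 0.22703607380390167), 10.241693496704102)
a [ 0.45826173 -0.21759861  0.05973627] [ 0.47628811 -0.20347523  0.09289651]
b [ 0.72697535 -0.15499228  0.05882784] [ 0.75025646 -0.13909713  0.08932335]
w [0.57995099 0.31341104 0.10278694] [0.62265261 0.35674373 0.16869928]
12.3 [ 0.55932347 -0.23287811  0.41383664] [ 0.2032885  -0.14353119 -0.91236447]
```

View pics/c7.png

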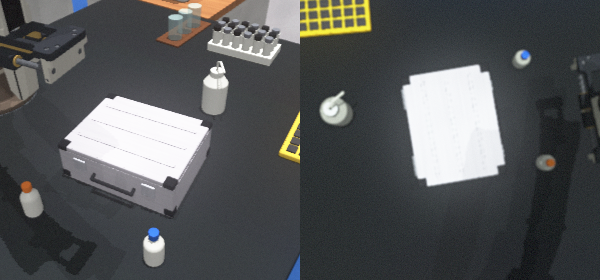

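The lid is shut and level (outer face 0.099 m, tilt below 0.001 rad). The case and bottles are where they were, so I'll hand in.

```bash
python3 -c "
from cell import arm; print(arm.sign_off())"
```

```text
the job is handed in; nothing more can be done
None
```

The case is closed and the job is handed in at 12.3 s on the robot's clock. I pushed the flap down first, using shut fingers along its arc, then lifted clear and pushed the lid over from behind until it stopped.

- **Flap:** its outer face measured 71.8 mm above the bench (71 mm expected when down), tilted about 0.003 rad. I measured this before touching the lid.
- **Lid:** its outer face measured 98.9 mm (98 mm expected when shut), tilted less than 0.001 rad.
- **Case and bottles:** the case's centre agreed with the first estimate to about 4 mm, within measuring error. All three bottles read within 0.5 mm of where they started.
- **Forces:** the wrist read 46 N upward (about 49 N in total) as the fingers pressed the flap onto its stop. That is well under the 120 N wrist limit. It is above the 40 N limit on the arm and gripper body, but only the fingertips should have been in contact. At the lid's stop it read 23 N. The arm ended clear of everything.

No check failed. The last case-centre estimates from the two cameras differed by about 4 mm.

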